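# Clear the jig and hold a strip against its sprung fence

## Task

Pick up the scraper block by its wooden rib and use its foot (not your fingers) to sweep the three wood chips out of the lane in front of the jig's fence, off the board and onto the bench. Then, with the scraper block still in hand, push the wood strip flat along the board until it lies flush on the fence, press the fence back gently until the black needle stands in the green band (never far into the red), and finish holding it there, steady, scraper in grip, so that someone can screw the strip down. Leave the jar, tape measure and spray bottle alone.

Things in the scene. Friction and masses are not known exactly. Their poses are not given: they have to be found in the camera images.
- jig: Fixed jig. Plywood board 9 mm thick, spanning x -95..145, y -150..150 mm in its own frame; origin on its underside; x points away from the robot, to the fence. At x 98..140 a fixed backstop 21 mm high above the board; in front of it the sprung fence. The lane before the fence is open at both ends of the board (y -150 and 150).
- fence_face (a point): Middle of the sprung fence's front face, 10.5 mm above the board; at rest at x = 45, y = 0 mm of the jig; moves with the fence; axes as the jig's. Fence: pale wood bar 21 mm thick (x), 250 mm long (y), 21 mm high above the board. A flat black needle on its middle points back over a scale on the backstop: white, green, then red.
- sprung_fence (a joint): How far the fence is pressed back along the jig's +x (m): 0 at rest, end stop 0.026. Springs push it forward with about 2.5 N at 0 plus 0.7 N per mm. The needle stands in the green band from 0.008 to 0.016 (8 to 14 N), in the red beyond.
- strip_center (a point): Centre of the loose wood strip, 13 x 370 x 13 mm (its own x, y, z; long along y), about 30 g, lying on the board on the near side of the lane, roughly along the fence and some 90 to 110 mm (face to face) in front of it. Its ends stick out beyond the board.
- scraper_grip (a point): Centre of the grip rib of the loose scraper block, 33 mm above its underside, about 140 g. Black flat foot 60 x 44 x 12 mm (x, y, z) with a wooden rib 50 x 26 x 42 mm standing on it (total height 54 mm); pinch the rib across its 26 mm (own y). Starts left of the jig on the green cutting mat (1.8 mm thick).
- chip_1_center (a point): Centre of loose wood chip 1, 16 x 12 x 8 mm, dark brown wood, starts flat on the board in the lane (its centre then 13 mm above the bench; 4 to 10 mm once it lies beside the board, more if it lies on another chip).
- chip_2_center (a point): Centre of loose wood chip 2, 16 x 12 x 8 mm, dark brown wood, starts flat on the board in the lane (its centre then 13 mm above the bench; 4 to 10 mm once it lies beside the board, more if it lies on another chip).
- chip_3_center (a point): Centre of loose wood chip 3, 16 x 12 x 8 mm, dark brown wood, starts flat on the board in the lane (its centre then 13 mm above the bench; 4 to 10 mm once it lies beside the board, more if it lies on another chip).
- jar: White plastic jar, 57 mm across, 54 mm tall, origin under its centre; bystander beyond the work.
- tape: Green tape measure, 32 x 70 x 54 mm, origin under its centre; bystander beyond the work.
- spray: Small dark spray bottle with a white top, 37 mm across, 129 mm tall, origin under its centre; bystander beyond the work.
Things that resemble listed ones, but are neither listed nor needed, are in the scene too. What is meant by the part that bears scraper_grip is not orange, and is the larger of those in its own colour.

How it is judged:
By the outcome, as a careful person would: the job done as asked, in the order asked, and still so for the second after the job is handed in, while the arm keeps its last pose, push and grip.
It also fails if it takes over 51 s, if anything falls off the work surface, if the arm or the gripper's body presses on something with over 40 N, if the wrist force passes 120 N, or if a joint passes its speed limit or range.

## Robot

A 6-joint arm with a two-finger parallel gripper is mounted at the origin on a cart in front of the work surface, level with it; the furniture and walls round the work are solid. World frame = base frame: x ahead of the robot, y to its left, z up, the work surface at z = 0. Lengths are in m, angles in rad, forces in N, time in s.
With the tool pointing down it reaches from about 0.375 to 0.975 m from the base axis. Payload 3.8 kg.
Tool frame: the origin (TCP) lies at the very end of the fingers, on their centre line; the grasp point (between the pads) lies 19 mm behind it; z points along the fingers, y is the line along which they close (so a half turn about z gives the same grasp; the last joint's range is limited). The gripper opens to 85 mm and grips with 20 to 120 N. Pads are 22 mm wide; open, the fingers measure 114 mm over their backs; the gripper's body (76 mm by 85 mm) begins 54 mm behind the grasp point. The pads swing forward as they close: fully open they stand 13 mm farther back than shut.
Start: joints at [1.228, 0.264, 1.604, -0, 1.274, -0.037], TCP at [0.203, 0.644, 0.231] pointing down, gripper open.
Joint ranges: [-2.63, 2.63], [-0.94, 2.18], [0.31, 2.57], [-1.31, 4.45], [0, 2.66], [-2.55, 2.55]. Speed limits (rad/s): [2.57, 2.57, 3.14, 3.14, 3.14, 3.14].

## Interface

Orientations are given as a unit quaternion [x, y, z, w].
In Python, from station import goto, movel, movej, gripper_to, pause, solve_ik, get_state, capture, IKError, close_job gives the robot as it stands. Calls block until the motion is done:
- goto(position, orientation): joint-space move of the TCP to a pose.
- movel(position, orientation=None, velocity=0.15, stop_force=None): straight line of the TCP; orientation=None keeps the orientation; velocity is the mean speed in m/s. With stop_force (N) it stops when the force on the tool has changed by that much, and returns True; else False.
- movej(angles): joint-space move.
- gripper_to(opening, squeeze=None): opening from 0.0 (shut) to 1.0 (fully open); squeeze is the grip in N (None keeps the last); returns when the fingers have stopped.
- pause(seconds).
- solve_ik(position, orientation): joint angles nearest the present ones, or None.
- get_state(): the state.
- capture(name): name is "scene" or "top" or "wrist"; returns a dict with "pixels" (420x560x3 uint8, red, green, blue), "fx", "fy", "cx", "cy" (pixels), "k1" (the pictures are not rectified: a ray, as slopes to the right and down, at radius r is drawn at 1 + k1 r^2 times it, then the intrinsics apply), "camera_from_world" (4x4, takes a point from world to camera coordinates). Camera axes: x right, y down, z forward; pixel columns grow to the right and rows downward; lengths in m; the calibration is good to about 2 mm. A picture is of the moment at which its call begins. There is no depth.
A pose or a line that the arm cannot do raises IKError and nothing moves.
- close_job(): hands the job in; it is judged then, once.
The state is a dict: "time": time; "q": joint angles; "joint_vel": joint speeds; "tau": joint torques, N m; "tool_pos": TCP position; "tool_rot": TCP orientation; "contact_force": force on the tool from outside, world axes, zero at the start; "moment": the same for the moment, N m; "grip_width": opening from 0.0 (shut) to 1.0 (fully open); "gripper_force": force on a finger pad.
Only numpy, scipy, OpenCV 4.12 (cv2) and the standard library are available. Lean on these libraries where they do the work, as an engineer would, in place of code of your own. Each camera call takes 0.05 s, during which the arm holds its last target. There are 200 camera calls.

## Working session

There is one attempt and no reset: what is moved stays moved. The work goes in short steps, each a Python script; the robot and the scene stay as the last script left them, time stands still between calls to the robot, and variables do not carry over. Pictures are saved under pics/ and viewed, at most 10 in all, crops included, and the job is handed in when it is done.

```bash
ls; mkdir -p pics
cat > h.py <<'E'
import numpy as np, cv2
from station import *
def snap(cam,name=None):
    c=capture(cam)
    if name: np.save(f'pics/{name}.npy',c,allow_pickle=True); cv2.imwrite(f'pics/{name}.png',c['pixels'][:,:,::-1])
    return c
def load(name): return np.load(f'pics/{name}.npy',allow_pickle=True).item()
def p2w(c,u,v,z):
    K=np.array([[c['fx'],0,c['cx']],[0,c['fy'],c['cy']],[0,0,1.]])
    s=cv2.undistortPoints(np.array([[[u,v]]],float),K,np.array([c['k1'],0,0,0.]))[0,0]
    T=np.linalg.inv(c['camera_from_world']); d=T[:3,:3]@np.array([s[0],s[1],1]); o=T[:3,3]
    return o+d*(z-o[2])/d[2]
def w2p(c,p):
    K=np.array([[c['fx'],0,c['cx']],[0,c['fy'],c['cy']],[0,0,1.]])
    T=c['camera_from_world']; R=cv2.Rodrigues(T[:3,:3])[0]
    return cv2.projectPoints(np.array([p],float),R,T[:3,3],K,np.array([c['k1'],0,0,0.]))[0][0,0]
def crop(c,name,u0,v0,u1,v1,s): cv2.imwrite(f'pics/{name}.png',cv2.resize(c['pixels'][v0:v1,u0:u1,::-1],None,fx=s,fy=s,interpolation=cv2.INTER_CUBIC))
def down(yaw):
    # tool z down; tool y along world (cos(yaw),sin(yaw))
    from scipy.spatial.transform import Rotation as R
    y=np.array([np.cos(yaw),np.sin(yaw),0]); z=np.array([0,0,-1.]); x=np.cross(y,z)
    return R.from_matrix(np.c_[x,y,z]).as_quat()
E
python3 - <<'E'
from h import *
a=snap('top','top0'); b=snap('scene','scene0')
im=np.vstack([a['pixels'],b['pixels']])
s=get_state();print(s['time'],s['tool_rot'],s['contact_force'])
for c in(a,b):print(np.linalg.inv(c['camera_from_world'])[:3,3],c['fx'])
cv2.imwrite('pics/t2.png',cv2.resize(a['pixels'][:,:,::-1],(800,600),interpolation=cv2.INTER_CUBIC))
E
```

```text
pics
0.1 [ 1.52301228e-01  9.88333603e-01 -9.94542070e-04 -1.90889156e-04] [ 0.49749706 -0.79721448  0.13587155]
[0.46905582 0.19743776 0.99100585] 401.24682765750094
[ 0.20885266 -0.2762172   0.78194644] 468.9164523459518
```

View pics/t2.png

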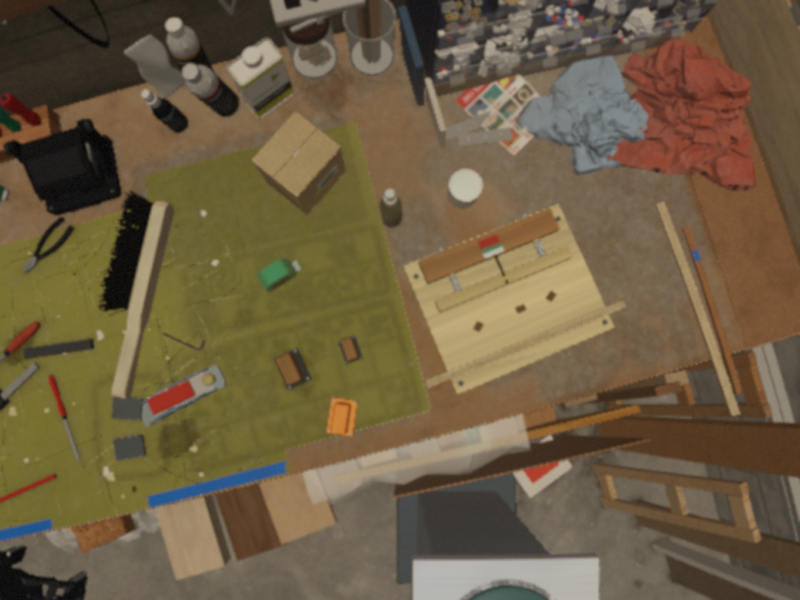

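View pics/scene0.png

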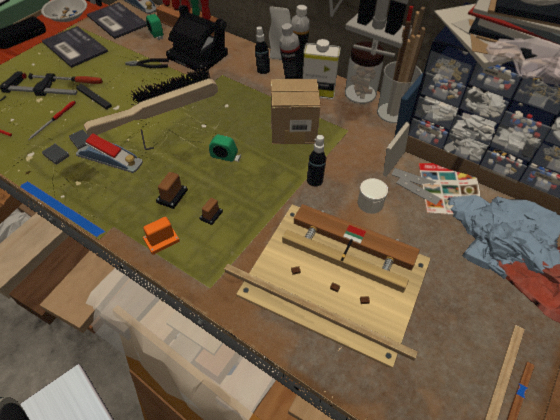

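Scraper candidates in the scene picture are the large black-foot block at (171,188), the small black-foot one at (210,210) and the orange one at (160,235). The one meant is the larger black one at (171,188). I'll confirm this in enlarged crops.

Run:
```python
from h import *
a=load('top0');b=load('scene0')
A=cv2.resize(a['pixels'][135:280,275:445,::-1],None,fx=4,fy=4,interpolation=cv2.INTER_CUBIC)
cv2.imwrite('pics/jig.png',A)
B=cv2.resize(a['pixels'][225:310,180:280,::-1],(400,340),interpolation=cv2.INTER_CUBIC)
C=cv2.resize(b['pixels'][165:250,135:235,::-1],(400,340),interpolation=cv2.INTER_CUBIC)
cv2.imwrite('pics/scr.png',np.hstack([B,C]))
```

```text
(no output)
```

View pics/jig.png

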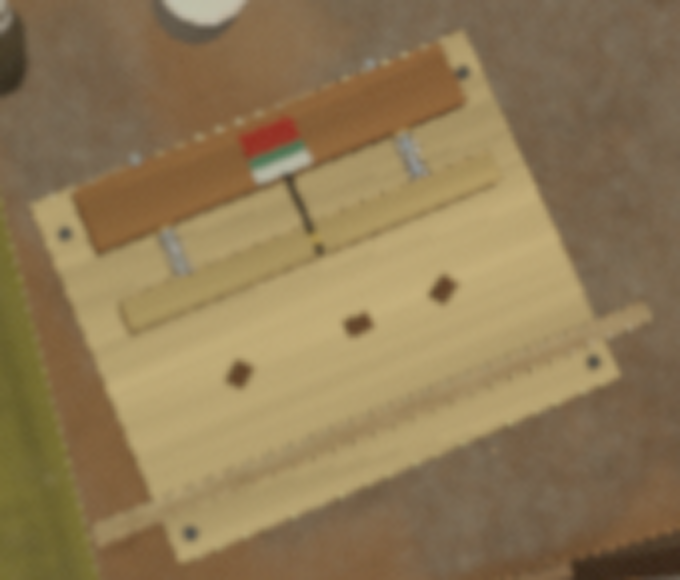

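View pics/scr.png

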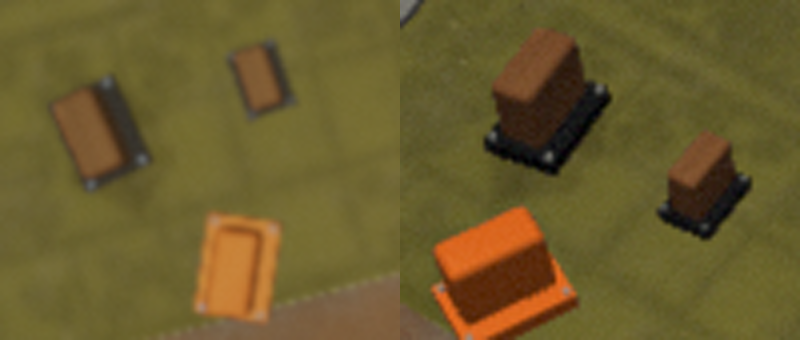

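Run:
```python
from h import *
np.set_printoptions(precision=4,suppress=True)
a=load('top0')
J=lambda u,v,z:p2w(a,275+u/4-.4,135+v/4-.4,z)[:2]
S=lambda u,v,z:p2w(a,180+u/4-.4,225+v/4-.4,z)[:2]
c=np.array([J(33,204,.009),J(463,32,.009),J(620,376,.009),J(183,562,.009)])  # jig (145,150),(145,-150),(-95,-150),(-95,150)
L=np.array([[.145,.15],[.145,-.15],[-.095,-.15],[-.095,.15]])
lm,cm=L.mean(0),c.mean(0)
U,_,V=np.linalg.svd((L-lm).T@(c-cm)); R=V.T@U.T; t=cm-R@lm
print('jig',t,np.degrees(np.arctan2(R[1,0],R[0,0])),'res',(L@R.T+t-c)*1e3)
inv=lambda p:(R.T@(p-t))*1e3
for n,q in dict(c1=(238,374),c2=(358,324),c3=(443,289)).items(): p=J(*q,.017);print(n,p,inv(p))
for q in [(97,535),(650,312)]: p=J(*q,.022);print('strip',p,inv(p))
for q in [(318,250),(125,325),(498,178)]: p=J(*q,.030);print('fence',inv(p))
for q in [(75,190),(98,252),(463,103),(440,42)]: p=J(*q,.030);print('back',inv(p))
r=np.array([S(*q,.0558) for q in [(52,103),(95,85),(125,170),(85,185)]]);print('rib',r,r.mean(0),np.linalg.norm(np.diff(r,axis=0),axis=1))
f=np.array([S(*q,.0138) for q in [(110,76),(148,158),(90,187)]]);print('foot',f,(f[0]+f[2])/2,np.linalg.norm(np.diff(f,axis=0),axis=1))
e=f[1]-f[0];print('foot long ang',np.degrees(np.arctan2(e[1],e[0])))
np.savez('jig.npz',R=R,t=t)
for n in ['jar','tape','spray']:pass
print('jar',inv(p2w(a,465/1.4286,185/1.4286,.054)[:2]),'spray',inv(p2w(a,392/1.4286,218/1.4286,0.03)[:2]))
```

```text
jig [ 0.5733 -0.0155] 22.767343721138346 res [[ 0.2013  1.6789]
 [ 1.9923 -1.3214]
 [-0.366  -1.4802]
 [-1.8275  1.1227]]
c1 [0.5434 0.0518] [-1.5395 73.6831]
c2 [ 0.5746 -0.0225] [-1.5036 -6.9109]
c3 [ 0.5967 -0.076 ] [ -1.8035 -64.7623]
strip [0.4457 0.1379] [-58.2403 190.8615]
strip [ 0.5828 -0.2047] [ -64.4168 -178.1458]
fence [49.0316  0.7056]
fence [ 51.4104 127.3389]
fence [  47.76   -121.1439]
back [139.1123 123.4336]
back [ 98.589  125.2299]
back [  99.0012 -120.6125]
back [ 139.8493 -123.5194]
rib [[0.4854 0.3874]
 [0.4962 0.3625]
 [0.4473 0.3437]
 [0.4384 0.3667]] [0.4668 0.3651] [0.0272 0.0524 0.0248]
foot [[0.503  0.3608]
 [0.4537 0.3364]
 [0.4358 0.3713]] [0.4694 0.3661] [0.055  0.0392]
foot long ang -153.62999743970636
jar [225.7667   3.765 ] spray [225.0099 138.155 ]
```

The larger black block matches: rib 25–27 × 52 mm, centre about (0.468, 0.3655), long axis about 24.5°. The jig is at (0.573, -0.0155), yaw 22.8°, with the chips at jig x ≈ -2 and the strip at x ≈ -61. I'll move above the block and take a look with the wrist camera.

Run:
```python
from h import *
goto([.468,.3655,.15],down(np.radians(-65.5)))
s=get_state();print(s['time'],s['q'],s['tool_pos'])
snap('wrist','w0')
```

```text
1.6833 [6.21756559e-01 1.75517364e-01 1.86599041e+00 3.22136258e-04
 1.09962945e+00 1.76363699e+00] [0.46791038 0.3660433  0.15020281]
```

View pics/w0.png

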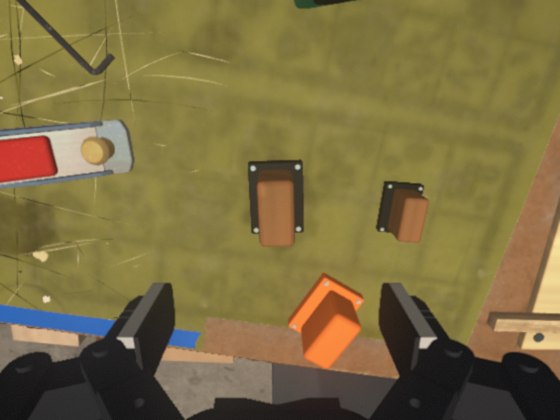

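The wrist picture shows the black block with its foot at (248..304, 161..234) and rib top at (258..295, 178..247), well aligned with the fingers.

Run:
```python
from h import *
a=load('w0')
r=np.array([p2w(a,u,v,.0558)[:2] for u,v in [(258,179),(294,179),(295,246),(258,246)]])
f=np.array([p2w(a,u,v,.0138)[:2] for u,v in [(248,162),(303,160),(304,234),(249,234)]])
for x in (r,f):
    d=x[0]+x[1]-x[2]-x[3]; print(x.mean(0),np.degrees(np.arctan2(d[1],d[0])),np.linalg.norm(np.diff(x,axis=0),axis=1))
```

```text
[0.471152   0.36699285] 24.96306251107413 [0.02421129 0.04905417 0.02649178]
[0.46968897 0.36655021] 25.31748325749032 [0.042908   0.06203781 0.04584276]
```

Run:
```python
from h import *
q=down(np.radians(-65))
p=np.array([.470,.3667])
gripper_to(.75)
goto([*p,.09],q)
print(movel([*p,.018],q,velocity=.1,stop_force=8))
gripper_to(0,squeeze=90)
s=get_state();print(s['time'],s['tool_pos'],s['grip_width'],s['gripper_force'],s['contact_force'])
movel([*p,.09],velocity=.15)
s=get_state();print(s['time'],s['tool_pos'],s['grip_width'],s['gripper_force'],s['contact_force'])
snap('wrist','w1')
```

```text
False
3.7333 [0.47079655 0.36724789 0.01898892] 0.29335031575722503 88.8783609867096 [ 0.52224305 -0.33317126  4.21988859]
4.3667 [0.46938334 0.36624794 0.08925943] 0.2942086243486664 88.49852800369263 [-0.87515058 -0.64089072 -1.24346835]
```

View pics/w1.png

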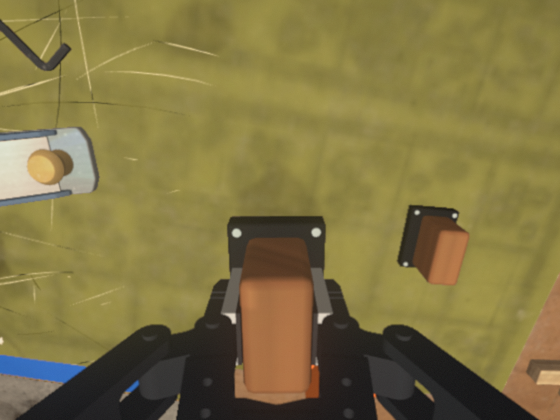

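```bash
cat >> h.py <<'E'
J=np.load('jig.npz'); Q=down(np.radians(22.77-90))
def W(x,y,z): return [*(J['R']@np.array([x,y])/1000+J['t']),z/1000]
def loc(p): return J['R'].T@(np.array(p[:2])-J['t'])*1e3
E
python3 - <<'E'
from h import *
goto(W(-2,120,70),Q)
print(movel(W(-2,120,33),Q,velocity=.12,stop_force=6))
print(movel(W(-2,120,24),velocity=.02,stop_force=4))
s=get_state();z=s['tool_pos'][2]*1e3;print(s['time'],s['tool_pos'],s['contact_force'],s['q'])
zs=z+1.0
movel(W(-2,120,zs),velocity=.05); s=get_state();print(s['tool_pos'],s['contact_force'])
print(movel(W(-2,-168,zs),velocity=.1,stop_force=15))
s=get_state();print(s['time'],s['tool_pos'],loc(s['tool_pos']),s['contact_force'],s['grip_width'])
movel(W(-2,-168,75),velocity=.2)
goto(W(-115,5,75),Q)
print(get_state()['time'])
c=snap('top','top1');b=snap('scene','scene1')
A=cv2.resize(c['pixels'][135:285,275:445,::-1],(453,400),interpolation=cv2.INTER_CUBIC)
B=cv2.resize(b['pixels'][195:375,220:460,::-1],(533,400),interpolation=cv2.INTER_CUBIC)
cv2.imwrite('pics/after.png',cv2.resize(np.hstack([A,B]),(800,int(400*800/986))))
E
```

```text
False
True
6.3667 [0.5260258  0.0944785  0.02618063] [0.10434514 0.62615316 3.71682999] [1.31099242e-01 2.19190497e-01 2.07933967e+00 1.36804219e-05
 8.41071276e-01 1.30445977e+00]
[0.524763   0.0942404  0.02704678] [-0.86973851  0.32575052 -0.74694028]
True
8.8917 [ 0.62656279 -0.14646726  0.02874193] [  -1.55460035 -141.33535405] [-1.25693333  0.79389649  5.98618856] 0.29686564806036614
10.1667
```

View pics/after.png

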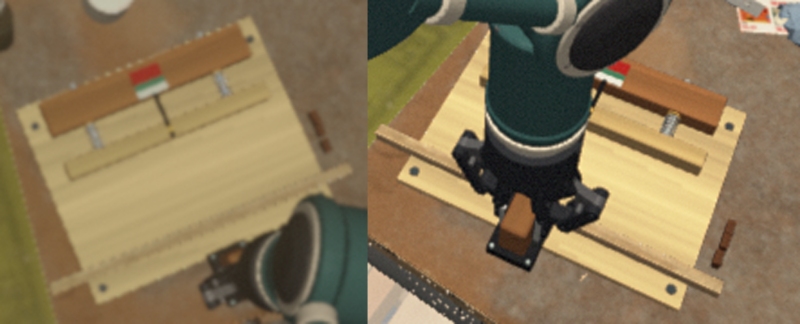

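The lane is clear, and the chips seem to lie in a row on the bench beyond the board's right end. The sweep stopped early at y = -141, so I'll enlarge that area to count the chips.

Run:
```python
from h import *
a=load('top1');b=load('scene1')
print(w2p(a,W(0,-165,4)),w2p(b,W(0,-165,4)))
A=cv2.resize(a['pixels'][165:225,390:450,::-1],(400,400),interpolation=cv2.INTER_CUBIC)
B=cv2.resize(b['pixels'][300:360,400:460,::-1],(400,400),interpolation=cv2.INTER_CUBIC)
cv2.imwrite('pics/chips.png',np.hstack([A,B]))
```

```text
[419.14722363 191.94261486] [417.06412278 324.87852614]
```

View pics/chips.png

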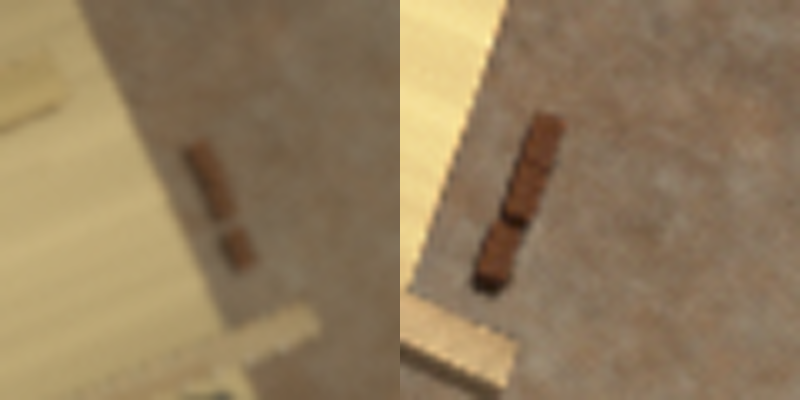

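All three chips lie flat on the bench about 10 mm beyond the board end. Next I'll push the strip.

Run:
```python
from h import *
movel(W(-115,6,30),Q,velocity=.12,stop_force=8)
movel(W(-115,6,27),velocity=.03)
s=get_state();f0=np.array(s['contact_force']);print(s['time'],s['tool_pos'],f0)
ex=J['R'][:,0]
def rep(r):
    s=get_state();print(r,round(s['time'],2),loc(s['tool_pos']),s['tool_pos'][2],'fx',(np.array(s['contact_force'])-f0)[:2]@ex,s['contact_force'],s['grip_width'])
rep(movel(W(-20,6,27),velocity=.05,stop_force=6))
rep(movel(W(-4,6,27),velocity=.03,stop_force=6))
for x in (2,6,10,12): rep(movel(W(x,6,27),velocity=.02)); 
pause(.3);rep(0)
c=snap('top','top2');b=snap('scene','scene2');snap('wrist','w2')
A=cv2.resize(c['pixels'][135:255,275:445,::-1],(510,360),interpolation=cv2.INTER_CUBIC)
B=cv2.resize(b['pixels'][195:375,220:460,::-1],(480,360),interpolation=cv2.INTER_CUBIC)
cv2.imwrite('pics/press.png',cv2.resize(np.hstack([A,B]),(800,291)))
```

```text
11.0417 [ 0.46558845 -0.05464936  0.02760949] [-0.15847425 -0.23559543 -0.64774194]
False 13.09 [-20.15053544   6.03026847] 0.026995359417806227 fx -0.05148426772427703 [-0.23901622 -0.17672524 -1.17304436] 0.293155033717844
False 13.78 [-3.84983485  6.04429625] 0.026950447128348484 fx 0.8625283528575114 [-0.03463187  1.69813698 -0.75055494] 0.2949969885570454
False 14.22 [2.22189396 5.97670083] 0.027033856116460496 fx -0.08656958885331768 [-0.49153082  0.33428091 -0.95671817] 0.2917966873981315
False 14.57 [5.31522929 6.13437458] 0.02677531848316164 fx -3.7149946859021235 [-3.76128503 -1.25086941  0.47698902] 0.3002056085717541
False 14.93 [8.55750741 6.20822708] 0.026534884332367205 fx -5.759980429742467 [-5.1801856  -3.15438171  1.48453503] 0.2962800812570781
False 15.18 [9.86309797 6.27476848] 0.026370744906090978 fx -7.205929838944675 [-6.74033619 -3.17339955  2.31736429] 0.2949129032936292
0 15.47 [9.87352533 6.27745799] 0.026369807474621705 fx -6.787026423426562 [-5.96097499 -3.94792319  2.47928814] 0.2972150340779082
```

View pics/press.png

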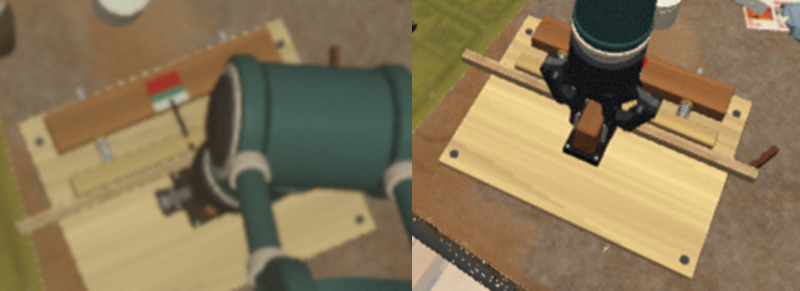

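Run:
```python
from h import *
ex=J['R'][:,0]; f0=np.array([-.16,-.24])
def rep(r):
    s=get_state();f=(np.array(s['contact_force'])[:2]-f0)@ex;print(r,round(s['time'],2),loc(s['tool_pos']),s['tool_pos'][2],'fx',f,s['contact_force'],s['grip_width']);return f
x=12
while x<19:
    x+=1; movel(W(x,6,27),velocity=.02); pause(.15)
    if rep(x)<-10: break
pause(.3);rep(x)
c=snap('top','top3');b=snap('scene','scene3')
A=cv2.resize(c['pixels'][160:240,270:370,::-1],(400,320),interpolation=cv2.INTER_CUBIC)
B=cv2.resize(b['pixels'][200:280,240:340,::-1],(400,320),interpolation=cv2.INTER_CUBIC)
C=cv2.resize(b['pixels'][235:305,345:455,::-1],(440,280),interpolation=cv2.INTER_CUBIC)
D=cv2.resize(c['pixels'][145:215,360:450,::-1],(360,280),interpolation=cv2.INTER_CUBIC)
cv2.imwrite('pics/press2.png',np.vstack([np.hstack([A,B]),np.hstack([C,D])]))
```

```text
13 16.02 [10.29192015  6.2886581 ] 0.026394491637954615 fx -7.754099704130194 [-6.96222185 -4.06924696  3.57765438] 0.29522269885435853
14 16.43 [10.98161362  6.26239246] 0.02643072502412825 fx -10.415226083948399 [-9.52141776 -4.84790539  4.42937898] 0.29646315241027976
14 16.73 [10.95825743  6.2739474 ] 0.026415726450410335 fx -9.776688038491672 [-9.2380987  -3.87296028  4.64052563] 0.2936266187863164
```

View pics/press2.png

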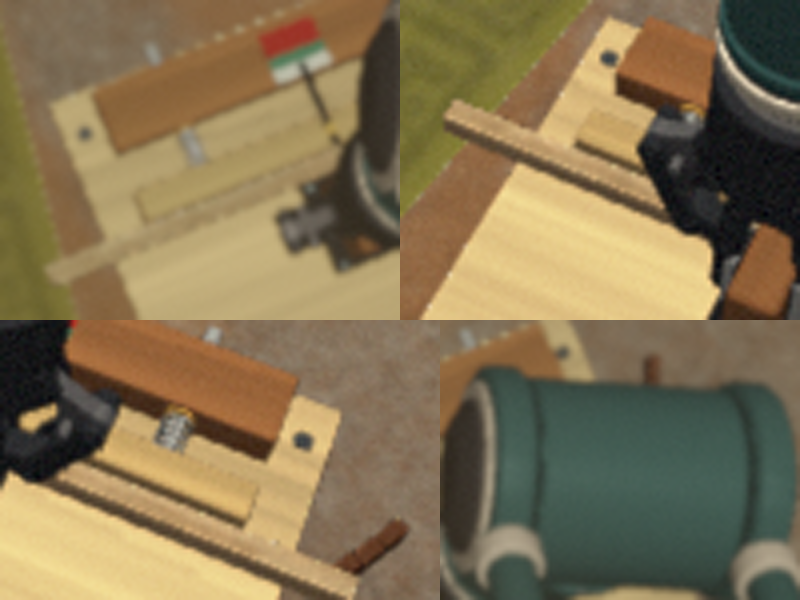

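The picture budget is used up, so I'll measure the fence and strip numerically. The method is brightness profiles along jig x, comparing the pictures before and after.

```bash
cat > prof.py <<'E'
from h import *
def prof(c,y,z,x0,x1,st=1.5,w=8):
    xs=np.arange(x0,x1,st); g=c['pixels'].astype(np.float32); out=[]
    for x in xs:
        P=np.array([w2p(c,W(x,y+d,z)) for d in np.linspace(-w,w,9)],np.float32)
        out.append(cv2.remap(g,P[:,:1],P[:,1:],cv2.INTER_LINEAR).mean((0,1)))
    return xs,np.array(out)
E
python3 - <<'E'
from prof import *
for n in('scene0','scene3','top0','top3'):
    c=load(n)
    for y in (110,-110):
        if n=='top3' and y<0: continue
        xs,p=prof(c,y,.03*1000,24,104,2)
        print(n,'z30 y',y,[int(v) for v in p.sum(1)/3])
for n in('scene3','top3'):
    c=load(n)
    for y in (170,135,105,70,-70,-105,-135,-165):
        if n=='top3' and y<0: continue
        xs,p=prof(c,y,22,20,80,2,4)
        print(n,'z22 y',y,[int(v) for v in p.sum(1)/3])
E
```

```text
scene0 z30 y 110 [154, 153, 151, 145, 137, 110, 71, 58, 58, 58, 65, 91, 121, 131, 135, 136, 131, 128, 128, 128, 128, 130, 140, 146, 145, 142, 140, 139, 138, 138, 132, 95, 50, 36, 36, 37, 41, 54, 76, 89]
scene0 z30 y -110 [164, 161, 158, 156, 150, 118, 71, 57, 56, 54, 62, 91, 125, 141, 145, 143, 137, 131, 128, 127, 128, 130, 137, 140, 137, 134, 134, 134, 133, 134, 132, 96, 49, 34, 36, 36, 36, 49, 73, 90]
scene3 z30 y 110 [184, 169, 114, 73, 75, 102, 142, 151, 148, 149, 155, 149, 106, 78, 98, 139, 156, 162, 165, 160, 156, 154, 155, 154, 155, 159, 168, 169, 167, 166, 159, 115, 62, 44, 44, 46, 51, 67, 94, 109]
scene3 z30 y -110 [194, 178, 118, 74, 72, 97, 141, 149, 148, 156, 164, 158, 110, 75, 97, 142, 166, 174, 173, 168, 161, 156, 154, 154, 154, 156, 161, 161, 160, 162, 160, 117, 61, 44, 45, 45, 47, 62, 91, 110]
top0 z30 y 110 [156, 153, 151, 150, 151, 151, 151, 149, 145, 137, 126, 122, 128, 134, 136, 136, 134, 133, 132, 132, 131, 132, 137, 141, 143, 144, 144, 144, 144, 144, 143, 141, 140, 139, 137, 130, 113, 97, 93, 97]
top0 z30 y -110 [157, 158, 160, 161, 160, 159, 157, 155, 152, 145,
[... 1601 characters left out ...]
95, 100, 103, 106, 108, 107, 106, 107, 107, 107, 107]
top3 z22 y 170 [99, 99, 99, 100, 99, 99, 99, 99, 101, 111, 123, 130, 131, 131, 132, 129, 118, 106, 100, 99, 99, 99, 99, 100, 100, 99, 99, 99, 99, 99]
top3 z22 y 135 [169, 166, 163, 160, 158, 157, 158, 156, 152, 142, 136, 134, 135, 140, 146, 151, 154, 156, 158, 158, 158, 157, 155, 153, 151, 149, 148, 148, 150, 151]
top3 z22 y 105 [169, 167, 164, 161, 159, 158, 158, 157, 151, 141, 133, 131, 132, 134, 137, 139, 135, 135, 138, 142, 143, 142, 140, 139, 139, 138, 139, 142, 146, 150]
top3 z22 y 70 [168, 167, 165, 162, 160, 159, 159, 157, 152, 141, 133, 131, 132, 136, 137, 133, 128, 131, 138, 143, 143, 142, 140, 139, 137, 136, 135, 139, 144, 147]
```

The strip is parallel to the fence and flush (edge at 39.8 ± 0.2 mm over its full length). The fence is pressed only about 6.8 mm, so I need about 5 mm more. I'll step on TCP feedback.

Run:
```python
from prof import *
ex=J['R'][:,0]; f0=np.array([-.16,-.24])
x=14
while x<22:
    x+=1; movel(W(x,6,27.5),velocity=.02); pause(.15)
    s=get_state();f=(np.array(s['contact_force'])[:2]-f0)@ex;l=loc(s['tool_pos']);print(x,round(s['time'],2),l,s['tool_pos'][2],f,s['contact_force'][2],s['grip_width'])
    if l[0]>15.2 or f<-14: break
pause(.3)
c=snap('scene','scene4');snap('top','top4')
for y in (110,-110):
    xs,p=prof(c,y,30,40,80,1);print('fence',y,[int(v) for v in p.sum(1)/3])
for y in (170,105,-70,-105,-165):
    xs,p=prof(c,y,22,26,64,1,4);print('strip',y,[int(v) for v in p.sum(1)/3])
```

```text
15 17.23 [11.92698098  6.28219534] 0.026438825887199844 -8.675191048892753 1.761695756218323 0.29357926555513636
16 17.62 [12.51663687  6.27263574] 0.026469112122780573 -10.832510369509398 2.8510629145655724 0.2962393077726262
17 18.02 [13.17573659  6.31633246] 0.026466941129911867 -10.424700770337285 3.889317415848308 0.2958395181126493
18 18.43 [13.87616538  6.29954611] 0.02650390714148563 -12.275139759162876 4.288327024543744 0.2954196458247464
19 18.82 [14.59221876  6.31359628] 0.026503352937654823 -11.79569481457761 5.843875083556044 0.29343266715398314
20 19.23 [15.236444    6.30030911] 0.026497950428522668 -13.15077581455625 6.827586827374499 0.2932021162383936
fence 110 [139, 150, 151, 149, 148, 147, 149, 151, 154, 157, 154, 140, 115, 91, 79, 81, 94, 114, 133, 146, 154, 157, 160, 162, 163, 162, 159, 157, 156, 155, 154, 154, 154, 154, 154, 154, 153, 155, 158, 163]
fence -110 [136, 148, 149, 147, 147, 149, 154, 159, 163, 164, 159, 144, 116, 87, 74, 77, 91, 113, 137, 153, 164, 170, 173, 173, 172, 170, 167, 164, 161, 158, 155, 154, 153, 153, 153, 153, 153, 153, 155, 158]
strip 17
[... 247 characters left out ...]
36, 110, 87, 72, 68, 70, 79, 94, 114, 133, 145, 148, 146, 145, 144, 145, 147, 151, 155, 155, 143, 118, 91, 78, 77, 88, 108, 129]
strip -70 [186, 188, 191, 192, 193, 192, 191, 189, 185, 174, 151, 116, 86, 72, 68, 70, 79, 94, 114, 135, 145, 147, 147, 147, 149, 151, 155, 158, 158, 153, 140, 117, 91, 76, 75, 87, 107, 130]
strip -105 [196, 196, 194, 193, 192, 191, 189, 187, 183, 173, 150, 119, 91, 75, 70, 71, 77, 90, 111, 132, 146, 149, 147, 147, 148, 152, 157, 161, 162, 158, 146, 120, 93, 77, 76, 87, 108, 130]
strip -165 [108, 107, 105, 104, 104, 103, 104, 105, 105, 102, 93, 82, 72, 68, 67, 69, 77, 93, 118, 144, 159, 161, 161, 159, 158, 157, 156, 153, 150, 144, 132, 114, 98, 92, 93, 95, 98, 101]
```

The fence is pressed about 11 mm by both the image and the TCP, which is mid-green. The spring force is about 10 N, the strip is flush along its length, and the scraper is gripped. I'll check that it's steady and hand in.

Run:
```python
from h import *
for _ in range(2):
    pause(.4); s=get_state();print(s['time'],loc(s['tool_pos']),s['contact_force'],np.abs(s['joint_vel']).max(),s['gripper_force'])
print(close_job())
```

```text
20.025 [15.26583474  6.30993931] [-12.25388546  -6.67703634   6.33841476] 0.0015334758764775265 89.49148893356323
20.425 [15.24706939  6.32421861] [-11.72394154  -6.51617869   7.26925647] 0.0014961894475293794 89.49186444282532
the job is handed in; nothing more can be done
None
```

The job is handed in at about 20 s: all three chips were swept off the board onto the bench, the strip is flush on the fence, and the fence is held steady about 11 mm back (the green band is 8 to 16 mm) with the scraper in grip; the needle itself was not read against the scale at the end, and the strip's right end nudged a chip already on the bench.

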